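Load the battery pack into the bench meter

ROBOT

A 6-joint arm with a two-finger parallel gripper is mounted at the origin on the work surface. World frame = base frame: x ahead of the robot, y to its left, z up, the work surface at z = 0. Lengths are in m, angles in rad, forces in N, time in s.
With the tool pointing down it reaches from about 0.35 to 0.85 m from the base axis. Payload 8.1 kg.
Tool frame: the origin (TCP) lies between the finger pads; the fingertips stand 22 mm ahead of it and the grasp point (between the pads) lies 3 mm ahead of it; z points along the fingers, x is the direction in which the jaws open and shut, and the axes are right-handed (so a half turn about z gives the same grasp; the last joint's range is limited). The gripper opens to 85 mm and grips with 20 to 120 N. Pads are 22 mm wide; open, the fingers measure 114 mm over their backs; the gripper's body (76 mm by 85 mm) begins 54 mm behind the grasp point. The pads swing forward as they close: fully open they stand 13 mm farther back than shut.
Start: joints at [-1.241, 0.13, 1.488, -0, 1.523, -0.085], TCP at [0.242, -0.549, 0.253] pointing down, gripper open.
Joint ranges: [-2.96, 2.96], [-0.89, 2.26], [0.02, 2.5], [-1.34, 4.48], [0, 2.73], [-2.66, 2.66]. Speed limits (rad/s): [2.39, 2.39, 2.79, 3.14, 3.14, 3.14].

INTERFACE

Orientations are given as a 3x3 rotation matrix whose columns are the frame's x, y, z axes.
In Python, from workcell import monitor, eyes, workorder gives the robot as it stands.
- The arm moves only by the shell command python3 -m inch 'ROWS' [FORCE]. ROWS is JSON, one flat list of numbers, 7 for each row, row after row: the closure in counts, from 0 (fully open) to 255 (shut), then the shift along the world's x, y, z in mm, then the turn, a rotation vector about the world's x, y, z in degrees. In form: [hand, dx, dy, dz, ax, ay, az, hand, dx, dy, dz, ax, ay, az, ...]. A call has 1 to 8 rows; each row shifts and turns the commanded pose from where the row before left it; what a row does not reach is not made up. A row lasts 1/8 s, in which the tool goes at most 62.5 mm and 10.7 degrees, less where a joint would pass 70% of its speed; a pose out of reach is approached as far as the arm can. A call is refused whole if a number of a shift passes 62.5 or a number of a turn 10.7, either way. A call with a gripper value outside its range is refused whole. The fingers move at their own pace and stop on an object; FORCE is the grip in N (left out, the last holds). Time passes only in rows, so rows that do not move let the fingers close. It gives the time, the measured TCP pose, the force and the opening at its end, in the units of the state.
- monitor.observe(): the state, without advancing time (a new reading comes with each control period).
- eyes.get_image(name): name is "side" or "top" or "wrist"; returns the picture (420x560x3 uint8, red, green, blue); there is no depth.
- eyes.calibration(name): a dict with "vertical_fov" (degrees; the focal length in pixels is half the picture's height over the tangent of half this angle, whatever the lens; pixels are square), "cx", "cy" (the principal point, pixels), "k1" (the pictures are not rectified: a ray, as slopes to the right and down, at radius r is drawn at 1 + k1 r^2 times it, then the intrinsics apply), "R" (3x3) and "t" (3): a world point X has camera coordinates R X + t. Camera axes: x right, y down, z forward; pixel columns grow to the right and rows downward; lengths in m; the calibration is good to about 2 mm. A picture is of the moment at which its call begins: read the wrist's pose just before it. calibration takes no time and is no camera call; for the wrist camera it gives the pose at the moment of the call.
- workorder.finish_job(): hands the job in, once; it reports no verdict.
The state is a dict: "t": time; "q": joint angles; "joint_velocities": joint speeds; "joint_efforts": joint torques, N m; "ee_pos": TCP position; "ee_rot": TCP orientation; "contact_force": force on the tool from outside, world axes, zero at the start; "ft_torque": the same for the moment, N m; "opening": finger opening in m.
Only numpy, scipy, OpenCV 4.12 (cv2) and the standard library are available. Lean on these libraries where they do the work, as an engineer would, in place of code of your own. Each camera call takes 0.05 s, during which the arm holds its last target. There are 200 camera calls.

TASK

Take the charged battery pack with the orange cap out of the charger and push it, contacts first, through the spring dust flap in the meter's sloping panel, all the way in until it sits on the bottom of the bay and the flap has swung shut behind it. Do not drop the pack, and leave the blue-capped pack and the other things on the bench where they are.

Things in the scene. Friction and masses are not known exactly. Their poses are not given: they have to be found in the camera images.
- pack: Charged pack to load: dark grey block 75 long x 50 wide x 24 mm thick, about 0.22 kg, its upper 25 mm an orange cap. Stands upright in one of the charger's wells. Origin: centre of the lower end face, the contact end, which enters the meter first; z runs along the length to the capped end, x across the thickness, y across the width. Fits the bay either way round about z.
- pack_cap (a point): Centre of the orange pack's capped end face, 75 mm from its contact end: the face to push on. Axes as the pack's.
- spare_pack: A second pack of the same shape and size with a bright blue cap, in the charger's other well; it stays there. Origin and axes as for the other pack.
- charger: Dark grey two-well desk charger, 80 deep (x) x 200 wide (y) x 45 mm high, with a sloping front nose 22 mm deeper on its -x side; fixed to the bench. Origin: centre of the 80 x 200 underside. Its open wells are centred at y = +50 and -50 mm, each 28 (x) x 54 mm (y) and 30 mm deep, floor 15 mm above the bench, so 45 mm of each pack stands out above the charger's top.
- meter: Ivory bench meter, fixed: 284 deep (x) x 272 wide (y) x 192 mm high. Origin: centre of its underside; its front faces its own -x. Above a 47 mm front lip the panel slopes up and back at 40 degrees, with a blue screen and keypad on the left as one faces it and the battery bay on the right; three metal sockets stick out 20 mm from the lip.
- bay: The meter's battery bay: straight tunnel square to the 40 degree panel, mouth in a flat orange bezel. Origin: centre of the mouth, in the panel's face; z points straight out of the panel (up and to the front, 40 degrees off vertical; the pack goes in along -z), x up the slope, y level along the panel. Mouth 34 (x) x 56 mm (y); around it the panel is flat for 50 mm but for keys under 5 mm high.
- bay_bottom (a point): Middle of the bay's bottom (contacts), 112 mm behind the mouth. Inside, the floor that the pack slides on is at bay x = -17 mm, the side walls at y = +28 and -28 mm, the roof at x = +21 mm. A pack that is home touches the bottom, its capped end 37 mm behind the mouth and its middle at x = -5 mm. Axes as the bay's.
- flap (a joint): Black sprung dust flap that shuts the mouth, hinged along the mouth's upper edge (bay x = +18, z = -3 mm), 34.5 mm long, 54 wide, 3 thick, swinging inwards only. 0 rad is shut, 1.5 rad wide open, lying along the roof. Its spring, 0.036 N m shut to 0.12 N m open, yields to a few newtons of push and drags on whatever is in the mouth.
- flap_edge (a point): Middle of the flap's free edge. The flap holds a half-inserted pack by its drag. It can shut only when the pack's capped end is at least 34 mm behind the mouth and nothing else is in the mouth, so the last of the push must follow the pack about 35 mm into the mouth.
- printer: Black thermal printer with a paper strip, 140 x 110 x 85 mm plus 35 mm of paper, fixed. Origin: centre of its underside.
- multimeter: Yellow handheld multimeter lying on its back, 180 (x) x 88 x 50 mm high. Origin: centre of its underside.
- screwdriver: Screwdriver with a red handle, 160 mm long, lying on the bench along its x. Origin: its middle, at bench height.
- caliper: Steel caliper lying flat, 230 long (x) x 60 x 8 mm high. Origin: middle of its beam, at bench height.
- specimens: Blue tray 80 x 220 x 28 mm with three metal rods. Origin: centre of its underside.
- cleaner_can: Upright red spray can, 52 mm across, 150 mm high. Origin: centre of its underside.
- std_resistor: Grey upright cylinder (standard resistor), 80 mm across, 105 mm high with its brass posts. Origin: centre of its underside.
Things that resemble listed ones, but are neither listed nor needed, are in the scene too. Leave any pink or turquoise look-alike of the pack alone.

How it is judged:
By the outcome, as a careful person would: the job done as asked, in the order asked, and still so for the second after the job is handed in, with the robot touching nothing.
It also fails if it takes over 48 s, if anything falls off the work surface, if the arm or the gripper's body presses on something with over 40 N, if the wrist force passes 120 N, or if a joint passes its speed limit or range.

## Working session

There is one attempt and no reset: what is moved stays moved. The work goes in short steps, Python scripts to look and compute and a shell command to move; the robot and the scene stay as the last step left them, time stands still between calls to the robot, and variables do not carry over. Pictures are saved under pics/ and viewed, about 8 in all and at most 12, crops included, and the job is handed in when it is done.

```bash
mkdir -p pics
cat > h.py <<'E'
import numpy as np, cv2, json
from workcell import monitor, eyes, workorder
def K(c):
    f=210/np.tan(np.radians(c["vertical_fov"])/2); return np.array([[f,0,c["cx"]],[0,f,c["cy"]],[0,0,1.]]),np.array([c["k1"],0,0,0,0.])
def grab(n,name):
    c=eyes.calibration(n); im=eyes.get_image(n)[:,:,::-1].copy(); cv2.imwrite(f"pics/{name}.png",im); 
    json.dump({k:(np.asarray(v).tolist()) for k,v in c.items()},open(f"pics/{name}.json","w")); return im,c
def load(name):
    return cv2.imread(f"pics/{name}.png"),json.load(open(f"pics/{name}.json"))
def ray(c,uv):
    k,d=K(c); p=cv2.undistortPoints(np.array(uv,float).reshape(-1,1,2),k,d).reshape(-1,2)
    R=np.array(c["R"]);t=np.array(c["t"]); D=np.c_[p,np.ones(len(p))]@R; return -R.T@t, D/np.linalg.norm(D,axis=1)[:,None]
def onz(c,uv,z):
    o,D=ray(c,uv); return o+D*((z-o[2])/D[:,2])[:,None]
def proj(c,X):
    k,d=K(c); R=np.array(c["R"]); return cv2.projectPoints(np.array(X,float).reshape(-1,1,3),cv2.Rodrigues(R)[0],np.array(c["t"],float),k,d)[0].reshape(-1,2)
def tri(c1,u1,c2,u2):
    o1,d1=ray(c1,u1);o2,d2=ray(c2,u2);out=[]
    for a,b in zip(d1,d2):
        A=np.c_[a,-b];s=np.linalg.lstsq(A,o2-o1,rcond=None)[0];p=o1+a*s[0];q=o2+b*s[1];out.append([*((p+q)/2),np.linalg.norm(p-q)])
    return np.array(out)
E
python3 - <<'E'
from h import *
np.set_printoptions(precision=4,suppress=True)
for n in("top","side","wrist"):
    im,c=grab(n,n+"0"); o,_=ray(c,[[280,210]]); print(n,o,c["vertical_fov"],c["k1"])
t=cv2.imread("pics/top0.png")
cv2.imwrite("pics/ts.png",cv2.resize(np.vstack([cv2.imread("pics/top0.png"),cv2.imread("pics/side0.png")]),None,fx=.71,fy=.71))
print(monitor.observe())
E
```

```text
top [ 0.3192 -0.0064  1.1906] 49.24199973754969 -0.045962627316048325
side [0.1755 1.081  0.9111] 49.196054271806766 -0.0978159035274965
wrist [ 0.3196 -0.5148  0.3727] 68.03221500412732 -0.049727811419743015
{'t': 0.15, 'q': array([-1.2414,  0.131 ,  1.489 , -0.    ,  1.523 , -0.0854]), 'joint_velocities': array([-0.0014, -0.0022, -0.0036, -0.0002, -0.0004, -0.0008]), 'joint_efforts': array([ -0.0002, -57.0061, -50.1159,  -0.0003,   0.0095,   0.    ]), 'ee_pos': array([ 0.2417, -0.5487,  0.2525]), 'ee_rot': array([[ 0.403 , -0.9152, -0.0005],
       [-0.9152, -0.403 ,  0.0014],
       [-0.0014, -0.0001, -1.    ]]), 'contact_force': array([-0.4242, -0.438 , -1.2592]), 'ft_torque': array([-0.0271,  0.0197,  0.053 ]), 'opening': 0.08526920203256913}
```

View pics/top0.png

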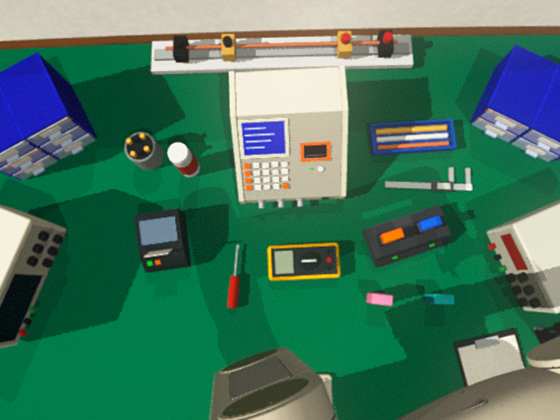

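View pics/side0.png

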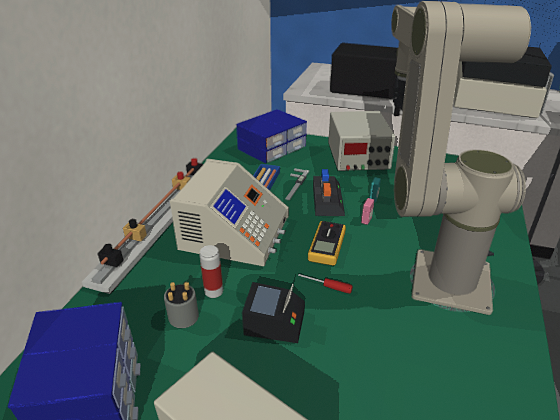

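Top view: the orange-capped pack is at (392,236) and the blue-capped one at (429,223), both in the dark charger. The pink (379,299) and turquoise (440,299) look-alikes stand loose on the bench, so the one at (392,236) fits the description. The bay bezel is at (316,151) in the top view and about (253,195) in the side view.

Run:
```python
from h import *
np.set_printoptions(precision=4,suppress=True)
T,ct=load("top0");S,cs=load("side0")
def blobs(im,lo,hi,box,n=2,amin=20):
    h=cv2.cvtColor(im,cv2.COLOR_BGR2HSV);m=cv2.inRange(h,lo,hi);M=np.zeros_like(m);x0,y0,x1,y1=box;M[y0:y1,x0:x1]=m[y0:y1,x0:x1]
    cs_,_=cv2.findContours(M,cv2.RETR_EXTERNAL,cv2.CHAIN_APPROX_NONE)
    return [(cv2.contourArea(q),cv2.minAreaRect(q),q) for q in sorted(cs_,key=cv2.contourArea)[::-1][:n] if cv2.contourArea(q)>amin]
OR=((3,150,90),(20,255,255));BL=((100,130,120),(125,255,255))
for nm,im,c,(o,b,z) in(("top",T,ct,((370,220,415,255),(412,210,450,240),(295,138,336,165))),("side",S,cs,((310,160,345,215),(310,160,345,215),(240,180,264,212)))):
    for k,col,box in(("orange",OR,o),("blue",BL,b),("bezel",OR,z)):
        for a,r,q in blobs(im,*col,box,1): 
            print(nm,k,a,np.array(r[0]),np.array(r[1]),r[2]); bp=cv2.boxPoints(r)
            if k!="bezel" and nm=="top":
                print(onz(c,[r[0]],.09), "corners",onz(c,bp,.09)[:,:2].tolist())
            if k=="bezel": print(bp.tolist())
a=cv2.resize(T[205:265,355:460],None,fx=5,fy=5,interpolation=cv2.INTER_CUBIC)
b=cv2.resize(S[160:220,235:340],None,fx=5,fy=5,interpolation=cv2.INTER_CUBIC)
cv2.imwrite("pics/crop0.png",np.vstack([a,b]))
```

```text
top orange 223.0 [391.95 235.35] [10.7517 23.0846] 71.56504821777344
[[ 0.4411 -0.2603  0.09  ]] corners [[0.44526257902471156, -0.2299954869681641], [0.4618852673223919, -0.28387550585521637], [0.4369940823792283, -0.2905052296776892], [0.4205034241083777, -0.2368113307350721]]
top blue 214.0 [429.7 222.6] [10.4355 23.0846] 71.56504821777344
[[ 0.4702 -0.3536  0.09  ]] corners [[0.4740052081301329, -0.32323269105127705], [0.4907796988472636, -0.37780499678812696], [0.4663805814586929, -0.38392646282742265], [0.44974619963442164, -0.3295362144655289]]
top bezel 513.5 [315.4323 151.2815] [18.6934 30.1202] 86.8201675415039
[[299.8769226074219, 142.7846221923828], [329.9507751464844, 141.1138458251953], [330.9877014160156, 159.77845764160156], [300.9138488769531, 161.44923400878906]]
side orange 70.0 [326.5 189. ] [12.  7.] 90.0
side blue 58.5 [325.  174.5] [11.  6.] 90.0
side bezel 179.5 [252.9646 194.969 ] [16.2745 13.7345] 41.18592834472656
[[242.318603515625, 194.77874755859375], [251.36285400390625, 184.44247436523438], [263.61065673828125, 195.1593017578125], [254.56640625, 205.49557495117188]]
```

View pics/crop0.png

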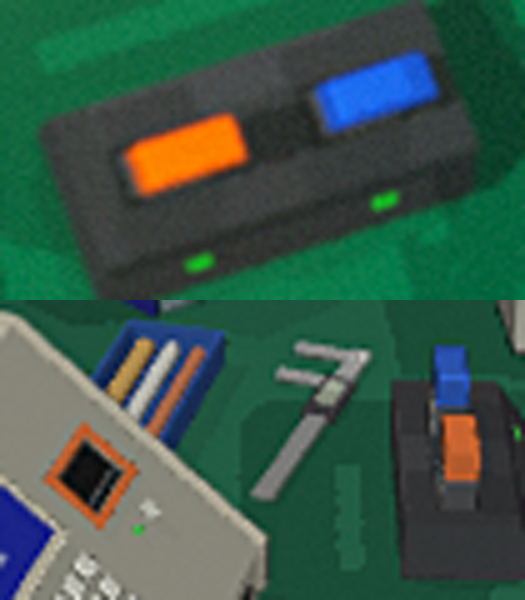

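The crop confirms it: the orange-capped pack stands in the charger well nearer the multimeter, with the blue one in the other. I'll grip it across its width, so the jaw axis already matches the bay's y for the later push.

```bash
python3 -m inch '[0,28,41,0,0,0,-1, 0,28,41,0,0,0,-1, 0,28,41,0,0,0,-1, 0,28,41,0,0,0,-1, 0,28,41,0,0,0,-1, 0,28,41,0,0,0,-1, 0,31,43,0,0,0,-0.5, 0,0,0,0,0,0,0]' 60
python3 - <<'E'
from h import *
np.set_printoptions(precision=4,suppress=True)
s=monitor.observe();print(s["ee_pos"],s["ee_rot"]);W,c=grab("wrist","wrist1")
h=cv2.cvtColor(W,cv2.COLOR_BGR2HSV)
for nm,lo,hi in(("or",(3,150,90),(20,255,255)),("bl",(100,130,120),(125,255,255))):
    q=max(cv2.findContours(cv2.inRange(h,lo,hi),cv2.RETR_EXTERNAL,cv2.CHAIN_APPROX_NONE)[0],key=cv2.contourArea);r=cv2.minAreaRect(q)
    print(nm,cv2.contourArea(q),r,onz(c,[r[0]],.09)); P=onz(c,cv2.boxPoints(r),.09);print(P,np.linalg.norm(np.diff(P,axis=0),axis=1))
E
```

```text
t: 1.15
ee_pos: [0.4423, -0.2572, 0.2531]
ee_rot: [[0.301, -0.954, 0.0], [-0.954, -0.301, 0.001], [-0.001, -0.0, -1.0]]
contact_force: [-0.1, -0.2, -0.9]
opening: 0.0854
[ 0.4423 -0.2572  0.2531] [[ 0.3013 -0.9535  0.0002]
 [-0.9535 -0.3013  0.001 ]
 [-0.0009 -0.0005 -1.    ]]
or 1456.0 ((286.5, 195.5), (29.0, 53.0), 90.0) [[ 0.4458 -0.261   0.09  ]]
[[ 0.4519 -0.2331  0.09  ]
 [ 0.4667 -0.2804  0.09  ]
 [ 0.4396 -0.2898  0.09  ]
 [ 0.4244 -0.2411  0.09  ]] [0.0495 0.0287 0.0511]
bl 1562.0 ((490.5, 15.5), (31.0, 115.0), 90.0) [[ 0.6438 -0.3745  0.09  ]]
[[ 0.6379 -0.3238  0.09  ]
 [ 0.6718 -0.4163  0.09  ]
 [ 0.6509 -0.4282  0.09  ]
 [ 0.6169 -0.3334  0.09  ]] [0.0985 0.0241 0.1007]
```

View pics/wrist1.png

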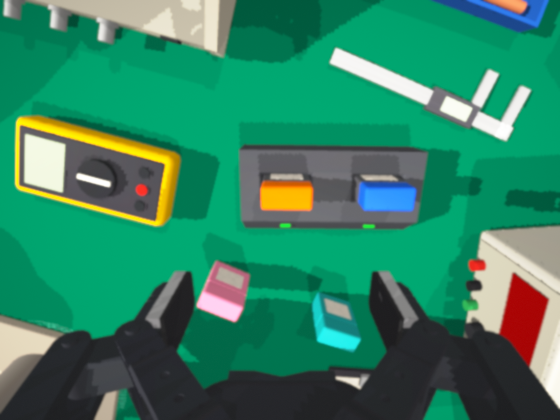

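The wrist view shows orange at (286,195) and blue at (386,195), with the charger edges square to the picture, so the jaw yaw is right. The blob is 29 mm deep on the top plane because it includes the far side of the cap. Correcting for that from the near edge puts the pack at about (0.4435, -0.262). I'll descend and grip there.

```bash
python3 -m inch '[0,1,-5,-20,0,0,0, 0,0,0,-40,0,0,0, 0,0,0,-40,0,0,0, 0,0,0,-40,0,0,0, 0,0,0,-28,0,0,0, 0,0,0,0,0,0,0]' 60
python3 -m inch '[120,0,0,0,0,0,0, 200,0,0,0,0,0,0, 255,0,0,0,0,0,0, 255,0,0,0,0,0,0, 255,0,0,0,0,0,0, 255,0,0,0,0,0,0]' 60
```

```text
t: 1.95
ee_pos: [0.4392, -0.2648, 0.0826]
ee_rot: [[0.295, -0.955, -0.005], [-0.955, -0.295, 0.003], [-0.005, 0.004, -1.0]]
contact_force: [-0.3, 0.5, 1.3]
opening: 0.0855
t: 2.7
ee_pos: [0.4424, -0.2644, 0.0874]
ee_rot: [[0.297, -0.955, 0.001], [-0.955, -0.297, 0.001], [-0.001, -0.001, -1.0]]
contact_force: [-5.5, 9.0, 11.5]
opening: 0.049
```

```bash
python3 -m inch '[255,0,0,10,0,0,0, 255,0,0,15,0,0,0, 255,0,0,25,0,0,0, 255,0,0,40,0,0,0, 255,0,0,40,0,0,0, 255,0,0,40,0,0,0, 255,0,0,40,0,0,0, 255,0,0,0,0,0,0]' 60
python3 - <<'E'
from h import *
np.set_printoptions(precision=4,suppress=True)
T,ct=load("top0");S,cs=load("side0")
# bezel centre both views
print(tri(ct,[[315.43,151.28]],cs,[[252.96,194.97]]))
print(tri(ct,[[299.9,142.8],[330,141.1],[331,159.8],[300.9,161.4]],cs,[[242.3,194.8],[251.4,184.4],[263.6,195.2],[254.6,205.5]]))
print(monitor.observe()["q"])
grab("wrist","wrist2")
E
```

```text
t: 3.7
ee_pos: [0.4435, -0.2666, 0.3011]
ee_rot: [[0.297, -0.955, 0.008], [-0.955, -0.297, -0.006], [0.008, -0.005, -1.0]]
contact_force: [1.2, 0.5, -3.7]
opening: 0.0485
[[ 0.6441 -0.0803  0.1261  0.0003]]
[[ 0.6624 -0.0423  0.1452  0.0043]
 [ 0.6626 -0.1147  0.1429  0.0017]
 [ 0.6249 -0.1194  0.1063  0.0056]
 [ 0.6247 -0.045   0.1114  0.0016]]
[-0.6402 -0.1187  1.6518 -0.0003  1.5988  0.6294]
```

View pics/wrist2.png

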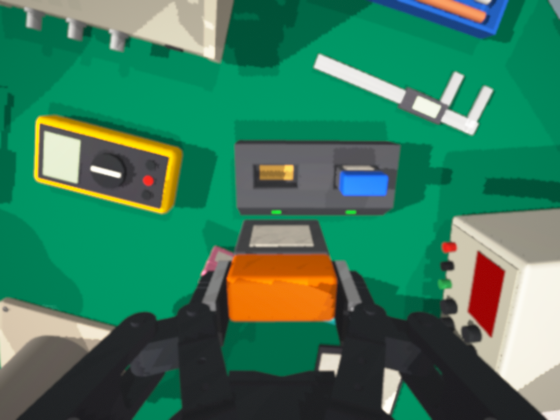

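The pack is held square, with the cap at (282,287). The left well is empty at (276,175), and blue is still in place at (362,182). Next I go to a standoff about 100 mm off the mouth, aligned with the panel.

```bash
python3 -m inch '[255,13,26,-6,0,0,-8.7, 255,13,26,-6,0,0,-8.7, 255,13,27,-6,0,-8,0, 255,13,27,-6,0,-8,0, 255,13,27,-6,0,-8,0, 255,13,27,-6,0,-8,0, 255,12,27,-7,0,-8,0, 255,0,0,0,0,0,0]' 60
python3 - <<'E'
from h import *
np.set_printoptions(precision=4,suppress=True)
s=monitor.observe();print(s["ee_pos"],s["ee_rot"],s["q"]);W,c=grab("wrist","wrist3")
E
```

```text
t: 4.75
ee_pos: [0.5283, -0.0756, 0.2449]
ee_rot: [[0.0, -0.771, 0.636], [-1.0, 0.003, 0.004], [-0.005, -0.636, -0.771]]
contact_force: [-0.2, -0.1, -3.1]
opening: 0.0488
[ 0.5283 -0.0756  0.2449] [[ 0.     -0.7714  0.6364]
 [-1.      0.0032  0.0039]
 [-0.005  -0.6364 -0.7713]] [-0.4041 -0.6842  2.3152  0.3326  0.8905  1.0411]
```

View pics/wrist3.png

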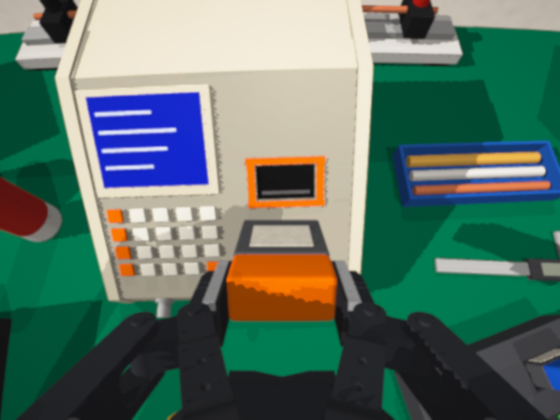

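The view shows the screen at (148,138), the orange bezel at (286,182) with the dark mouth inside it at about (257–315, 165–200), and the held pack at the bottom with its contact edge near row 221.

```bash
cat > m.py <<'E'
from h import *
np.set_printoptions(precision=4,suppress=True)
def quad(q):
    q=q.reshape(-1,2).astype(float); r=cv2.boxPoints(cv2.minAreaRect(q.astype(np.float32)))
    i=np.argsort(r[:,1]); t=r[i[:2]][np.argsort(r[i[:2],0])]; b=r[i[2:]][np.argsort(r[i[2:],0])]; C=np.array([t[0],t[1],b[1],b[0]])
    L=[]
    for k in range(4):
        a,e=C[k],C[(k+1)%4];u=(e-a)/np.linalg.norm(e-a);n=np.array([-u[1],u[0]]);s=(q-a)@u;d=abs((q-a)@n);l=np.linalg.norm(e-a)
        p=q[(s>.15*l)&(s<.85*l)&(d<3.5)];v=cv2.fitLine(p.astype(np.float32),cv2.DIST_HUBER,0,.01,.01).ravel();L.append(np.cross([v[2],v[3],1],[v[2]+v[0],v[3]+v[1],1]))
    P=[np.cross(L[k-1],L[k]) for k in range(4)];return np.array([p[:2]/p[2] for p in P])  # TL TR BR BL
def bezel(W,box):
    x0,y0,x1,y1=box;f=4;sub=cv2.resize(W[y0:y1,x0:x1],None,fx=f,fy=f,interpolation=cv2.INTER_LINEAR);m=cv2.inRange(cv2.cvtColor(sub,cv2.COLOR_BGR2HSV),(3,150,110),(20,255,255))
    cn,h=cv2.findContours(m,cv2.RETR_CCOMP,cv2.CHAIN_APPROX_NONE)
    o=max(range(len(cn)),key=lambda i:cv2.contourArea(cn[i]));inn=max([i for i in range(len(cn)) if h[0][i][3]==o],key=lambda i:cv2.contourArea(cn[i]))
    g=lambda q:(quad(q*1.0/f*f)+.5)/f-.5+np.array([x0,y0])
    return g(cn[o]),g(cn[inn])
E
python3 - <<'E'
from m import *
W,c=load("wrist3");o,i=bezel(W,(235,145,340,215));print("outer",o,"inner",i,sep="\n")
T,ct=load("top0");S,cs=load("side0")
ot,it=bezel(T,(293,136,338,167));print("top in",it)
print("tri inner",tri(c,i,ct,it)); print("tri outer",tri(c,o,ct,ot))
k,d=K(c)
for Q,w,h in((i,.056,.034),):
    X=np.array([[h/2,w/2,0],[h/2,-w/2,0],[-h/2,-w/2,0],[-h/2,w/2,0]])
    ok,rv,tv=cv2.solvePnP(X,Q.reshape(-1,1,2),k,d,flags=cv2.SOLVEPNP_IPPE); R=np.array(c["R"]);Rb=R.T@cv2.Rodrigues(rv)[0];print("pnp",R.T@(tv.ravel()-c["t"]),Rb,sep="\n")
# pack prediction in tool frame
s=monitor.observe();p=s["ee_pos"];Rt=s["ee_rot"]
for th in(-.012,.012):
    for z in(-.0026,.0224,.0724): print(th,z,proj(c,[p+Rt@np.array([x,th,z]) for x in(-.025,.025)]).ravel())
E
```

```text
Traceback (most recent call last):
  File "m.py", line 16, in bezel
    return g(cn[o]),g(cn[inn])
           ~^^^^^^^
  File "m.py", line 15, in <lambda>
    g=lambda q:(quad(q*1.0/f*f)+.5)/f-.5+np.array([x0,y0])
                ~~~~^^^^^^^^^^^
  File "m.py", line 9, in quad
    p=q[(s>.15*l)&(s<.85*l)&(d<3.5)];v=cv2.fitLine(p.astype(np.float32),cv2.DIST_HUBER,0,.01,.01).ravel();L.append(np.cross([v[2],v[3],1],[v[2]+v[0],v[3]+v[1],1]))
                                       ~~~~~~~~~~~^^^^^^^^^^^^^^^^^^^^^^^^^^^^^^^^^^^^^^^^^^^^^^^
cv2.error: OpenCV(4.12.0) /io/opencv/modules/imgproc/src/linefit.cpp:50: error: (-215:Assertion failed) count > 0 in function 'fitLine2D_wods'
```

```bash
sed -i 's/d<3.5/d<12/; s/q\*1.0\/f\*f/q/' m.py
cat > a.py <<'E'
from m import *
W,c=load("wrist3");o,i=bezel(W,(235,145,340,215));print("outer",o,"inner",i,sep="\n")
T,ct=load("top0")
ot,it=bezel(T,(293,136,338,167));print("top in",it)
print("tri inner",tri(c,i,ct,it)); print("tri outer",tri(c,o,ct,ot))
k,d=K(c)
for Q,w,h in((i,.056,.034),):
    X=np.array([[h/2,w/2,0],[h/2,-w/2,0],[-h/2,-w/2,0],[-h/2,w/2,0]])
    ok,rv,tv=cv2.solvePnP(X,Q.reshape(-1,1,2),k,d,flags=cv2.SOLVEPNP_IPPE); R=np.array(c["R"]);Rb=R.T@cv2.Rodrigues(rv)[0];print("pnp",R.T@(tv.ravel()-c["t"]),Rb,sep="\n")
s=monitor.observe();p=s["ee_pos"];Rt=s["ee_rot"]
for th in(-.012,.012):
    for z in(-.0026,.0224,.0724): print(th,z,proj(c,[p+Rt@np.array([x,th,z]) for x in(-.025,.025)]).ravel())
E
python3 a.py
```

```text
outer
[[245.7868 158.2319]
 [324.1043 156.0007]
 [322.8325 205.1274]
 [248.9326 207.7056]]
inner
[[253.72   165.6162]
 [316.0714 163.8559]
 [315.7812 199.4712]
 [255.9707 201.1264]]
top in [[303.8307 145.5633]
 [326.9566 144.5416]
 [326.2103 156.8787]
 [303.5132 158.7928]]
tri inner [[ 0.6527 -0.0512  0.145   0.0017]
 [ 0.6557 -0.107   0.1413  0.0004]
 [ 0.6354 -0.1083  0.1061  0.0016]
 [ 0.6275 -0.0513  0.1213  0.    ]]
tri outer [[ 0.6599 -0.0433  0.145   0.0005]
 [ 0.6631 -0.1148  0.1425  0.0009]
 [ 0.627  -0.1154  0.1114  0.0006]
 [ 0.6229 -0.0444  0.1166  0.0004]]
pnp
[ 0.6407 -0.0788  0.1329]
[[ 0.7365 -0.0164 -0.6763]
 [ 0.0263  0.9996  0.0044]
 [ 0.676  -0.021   0.7366]]
-0.012 -0.0026 [226.1896 275.7408 344.1015 275.4761]
-0.012 0.0224 [234.5323 249.4211 334.6736 249.1972]
-0.012 0.0724 [245.4634 215.0652 322.3176 214.8909]
0.012 -0.0026 [229.6568 322.0164 340.4541 321.7719]
0.012 0.0224 [237.0195 290.5399 332.0955 290.3321]
0.012 0.0724 [246.9222 248.3952 320.8504 248.2319]
```

Run:
```python
from m import *
W,c=load("wrist3");cv2.imwrite("pics/crop3.png",cv2.resize(W[150:340,205:355],None,fx=4,fy=3.1,interpolation=cv2.INTER_CUBIC))
```

```text
(no output)
```

View pics/crop3.png

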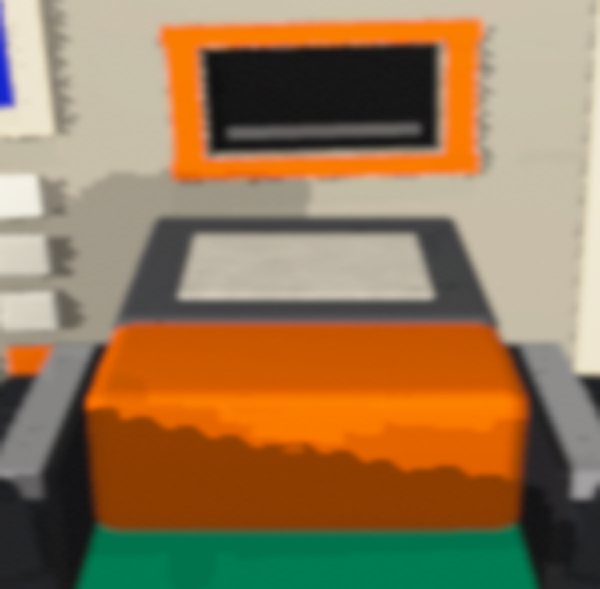

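```bash
cat > b.py <<'E'
from m import *
W,c=load("wrist3");k,d=K(c);R=np.array(c["R"]);t=np.array(c["t"])
px=np.array([[87,398],[526,398],[97,528],[522,528],[118,322],[499,322],[157,220],[456,220]],float)/[4,3.1]+[205-.4,150-.35]
# pack frame in tool-like axes: x width, y thickness(tool y), z toward contact; origin cap end centre
w=.025;h=.012
X=np.array([[-w,-h,.001],[w,-h,.001],[-w,h,0.0],[w,h,0.0],[-w,-h,.025],[w,-h,.025],[-w,-h,.075],[w,-h,.075]])
X[:4,0]*=.97
ok,rv,tv=cv2.solvePnP(X,px.reshape(-1,1,2),k,d)
Rp=R.T@cv2.Rodrigues(rv)[0];pp=R.T@(tv.ravel()-t)
print("reproj",(cv2.projectPoints(X,rv,tv,k,d)[0].reshape(-1,2)-px).round(1).tolist())
s=monitor.observe();p=s["ee_pos"];Rt=s["ee_rot"]
print("pack cap end in tool",Rt.T@(pp-p),"\nrot in tool deg",np.degrees(cv2.Rodrigues(Rt.T@Rp)[0].ravel()),"\npack R",Rp)
psi=np.radians(2.2);a=np.radians(40);C,Sn=np.cos,np.sin
Rz=np.array([[C(psi),-Sn(psi),0],[Sn(psi),C(psi),0],[0,0,1]])
B=Rz@np.c_[[C(a),0,Sn(a)],[0,1,0],[-Sn(a),0,C(a)]]
o,i=bezel(W,(235,145,340,215))
for nm,ctr in(("tri",np.array([.6432,-.0795,.1288])),):
    n=B[:,2];O,D=ray(c,np.r_[o,i]);P=O+D*(((ctr-O)@n)/(D@n))[:,None];q=(P-ctr)@B
    print("bezel corners in bay mm",(q*1e3).round(1).tolist()); m0=q[:,:2].mean(0)
    ctr2=ctr+B[:,:2]@m0;print("mouth",ctr2)
    for z in(0,.075): print("pack z",z,"in bay",((pp+Rp[:,2]*z-ctr2)@B*1e3).round(1))
print("pack->bay rot needed (world rotvec deg)",np.degrees(cv2.Rodrigues(np.c_[-B[:,1],-B[:,0],-B[:,2]]@Rp.T)[0].ravel()))
E
python3 b.py
```

```text
reproj [[1.2, -1.4], [-0.5, -1.6], [1.4, 2.4], [-2.0, 2.2], [-0.5, -0.4], [0.1, -0.6], [0.4, -0.3], [-0.1, -0.4]]
pack cap end in tool [-0.0015  0.0045  0.0028] 
rot in tool deg [-1.0632 -0.0964  0.0596] 
pack R [[-0.0004 -0.7812  0.6242]
 [-1.      0.0032  0.0034]
 [-0.0046 -0.6242 -0.7812]]
bezel corners in bay mm [[24.0, 35.8, 0.0], [23.3, -35.3, 0.0], [-23.8, -34.6, -0.0], [-23.5, 36.2, 0.0], [16.9, 29.1, -0.0], [16.4, -28.0, -0.0], [-17.9, -27.8, 0.0], [-17.2, 29.1, 0.0]]
mouth [ 0.643  -0.079   0.1287]
pack z 0 in bay [-13.9   7.8 161.7]
pack z 0.075 in bay [-15.7   6.3  86.7]
pack->bay rot needed (world rotvec deg) [-0.2397 -1.3789  2.2178]
```

Inner mouth measures 34×57 mm and the bezel 47×71 mm, so the depth is consistent with the listed sizes. Relative to the mouth, the pack sits at bay x -14, y +7.8, with its end 87 mm out. I'll correct that, turn about 2.2° in yaw and close to about 20 mm.

```bash
python3 -m inch '[255,10,-7.5,8,0,-1.4,2.2, 255,11,0.5,-13,0,0,0, 255,11,0.5,-13,0,0,0, 255,11,0.5,-13,0,0,0, 255,10.5,0.5,-12,0,0,0, 255,0,0,0,0,0,0]' 60
python3 - <<'E'
from m import *
s=monitor.observe();print(s["ee_pos"],s["ee_rot"],s["q"]);W,c=grab("wrist","wrist4")
cv2.imwrite("pics/crop4.png",cv2.resize(W[150:340,205:355],None,fx=4,fy=3.1,interpolation=cv2.INTER_CUBIC))
E
```

```text
t: 5.55
ee_pos: [0.5858, -0.0844, 0.2089]
ee_rot: [[0.037, -0.751, 0.659], [-0.999, -0.027, 0.025], [-0.001, -0.659, -0.752]]
contact_force: [0.8, -0.2, -2.2]
opening: 0.049
[ 0.5858 -0.0844  0.2089] [[ 0.0367 -0.7514  0.6588]
 [-0.9993 -0.0267  0.0251]
 [-0.0013 -0.6593 -0.7519]] [-0.391  -0.4386  2.2384  0.4313  0.7158  0.9072]
```

View pics/crop4.png

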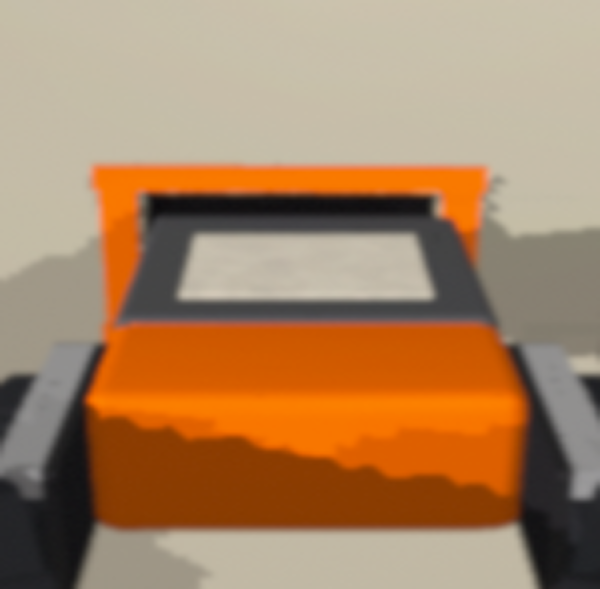

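```bash
cat > b4.py <<'E'
from m import *
W,c=load("wrist4");k,d=K(c);R=np.array(c["R"]);t=np.array(c["t"])
cv=lambda a:np.array(a,float)/[4,3.1]+[205-.4,150-.35]
px=cv([[118,322],[499,322],[157,220],[456,220],[92,398],[527,398]]);w=.025;h=.012
X=np.array([[-w,-h,.025],[w,-h,.025],[-w,-h,.075],[w,-h,.075],[-w,-h,.0015],[w,-h,.0015]])
ok,rv,tv=cv2.solvePnP(X,px.reshape(-1,1,2),k,d);Rp=R.T@cv2.Rodrigues(rv)[0];pp=R.T@(tv.ravel()-t)
print("rep",(cv2.projectPoints(X,rv,tv,k,d)[0].reshape(-1,2)-px).round(1).tolist())
a=np.radians(40);psi=np.radians(2.2);C,S=np.cos,np.sin
B=np.array([[C(psi),-S(psi),0],[S(psi),C(psi),0],[0,0,1]])@np.c_[[C(a),0,S(a)],[0,1,0],[-S(a),0,C(a)]]
m=np.array([.643,-.079,.1287])
E=np.array([[23.7,35.6,0],[23.7,-35.6,0],[17,28.5,0],[17,-28.5,0]])/1e3
ob=cv([[93,167],[488,167],[141,194],[440,194]])
print("bezel proj err px",(proj(c,m+E@B.T)-ob).round(1).tolist())
O,D=ray(c,ob);P=O+D*(((m-O)@B[:,2])/(D@B[:,2]))[:,None];q=(P-m)@B;print("obs bezel in bay",(q*1e3).round(1).tolist())
off=(q-E).mean(0)
for z in(0,.075):print("pack in bay",z,(((pp+Rp[:,2]*z-m)@B-off)*1e3).round(1))
print("rot need",np.degrees(cv2.Rodrigues(np.c_[-B[:,1],-B[:,0],-B[:,2]]@Rp.T)[0].ravel()), "tool rot need",np.degrees(cv2.Rodrigues(np.c_[-B[:,1],-B[:,0],-B[:,2]]@monitor.observe()["ee_rot"].T)[0].ravel()))
E
python3 b4.py
```

```text
rep [[0.2, 0.6], [-0.2, 0.6], [0.5, -0.3], [-0.5, -0.2], [-0.4, -0.3], [0.4, -0.4]]
bezel proj err px [[0.9, 1.0], [-1.5, 0.6], [-1.1, 0.8], [0.7, 0.5]]
obs bezel in bay [[24.5, 36.2, 0.0], [24.1, -36.7, -0.0], [17.7, 27.6, -0.0], [17.4, -28.0, -0.0]]
pack in bay 0 [ 4.5 -3.1 95.8]
pack in bay 0.075 [ 6.1 -2.9 20.8]
rot need [-0.4301  1.2039  0.1585] tool rot need [-0.107   1.3091  0.1031]
```

Relative to the bay the pack is at x +6, y -3 and 21 mm out, pitched 1.2°. I'll correct that and start in.

```bash
python3 -m inch '[255,-4.7,2.8,-3.9,0,1.2,0, 255,0,0,0,0,0,0, 255,5.1,0.2,-6.1,0,0,0, 255,5.1,0.2,-6.1,0,0,0, 255,5.1,0.2,-6.1,0,0,0, 255,0,0,0,0,0,0]' 60
python3 - <<'E'
from m import *
s=monitor.observe();print(s["ee_pos"],s["ee_rot"]);W,c=grab("wrist","wrist5")
cv2.imwrite("pics/crop5.png",cv2.resize(W[150:340,205:355],None,fx=4,fy=3.1,interpolation=cv2.INTER_CUBIC))
E
```

```text
t: 6.35
ee_pos: [0.5957, -0.0799, 0.1857]
ee_rot: [[0.037, -0.765, 0.644], [-0.999, -0.027, 0.026], [-0.003, -0.644, -0.765]]
contact_force: [0.3, -0.3, -3.0]
opening: 0.0491
[ 0.5957 -0.0799  0.1857] [[ 0.0369 -0.7645  0.6435]
 [-0.9993 -0.0265  0.0258]
 [-0.0026 -0.644  -0.765 ]]
```

View pics/crop5.png

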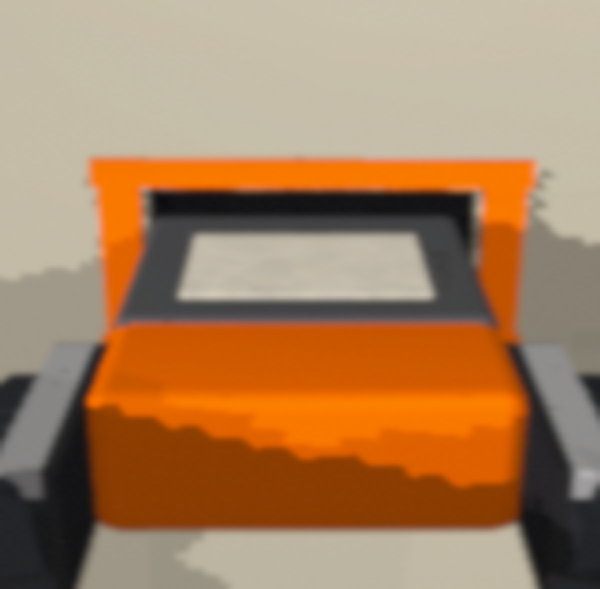

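The pack end is at the mouth, centred within about 0.8 mm (mouth centre at crop column 311, pack at 306.5), with a clear gap at the top. Continuing in.

```bash
python3 -m inch '[255,3.9,-0.6,-4.6,0,0,0, 255,3.9,0.1,-4.6,0,0,0, 255,3.9,0.1,-4.6,0,0,0, 255,0,0,0,0,0,0]' 60
python3 -m inch '[255,3.9,0.1,-4.6,0,0,0, 255,3.9,0.1,-4.6,0,0,0, 255,3.9,0.1,-4.6,0,0,0, 255,0,0,0,0,0,0]' 60
```

```text
t: 6.9
ee_pos: [0.6063, -0.0804, 0.1709]
ee_rot: [[0.037, -0.766, 0.642], [-0.999, -0.027, 0.026], [-0.003, -0.642, -0.766]]
contact_force: [-9.6, -1.1, -1.5]
opening: 0.0488
t: 7.4
ee_pos: [0.6181, -0.0799, 0.1572]
ee_rot: [[0.037, -0.766, 0.642], [-0.999, -0.026, 0.026], [-0.003, -0.643, -0.766]]
contact_force: [-2.9, -0.7, -6.5]
opening: 0.0489
```

```bash
python3 -m inch '[255,2.6,0.1,-3.1,0,0,0, 255,2.6,0.1,-3.1,0,0,0, 255,0,0,0,0,0,0]' 60
python3 - <<'E'
from m import *
W,c=grab("wrist","wrist6")
cv2.imwrite("pics/crop6.png",cv2.resize(W[150:340,205:355],None,fx=4,fy=3.1,interpolation=cv2.INTER_CUBIC))
E
```

```text
t: 7.78
ee_pos: [0.6243, -0.08, 0.1526]
ee_rot: [[0.037, -0.764, 0.644], [-0.999, -0.027, 0.025], [-0.002, -0.645, -0.764]]
contact_force: [-2.3, -0.1, -7.1]
opening: 0.049
```

View pics/crop6.png

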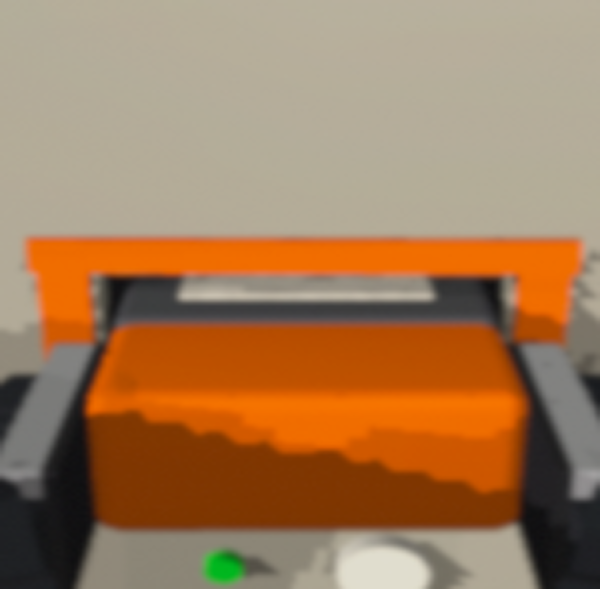

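The pack is about 46 mm in, with the bezel clear of the fingertips and the flap resting on it inside. Release and retreat along the bay axis.

```bash
python3 -m inch '[180,0,0,0,0,0,0, 120,0,0,0,0,0,0, 60,0,0,0,0,0,0, 0,0,0,0,0,0,0, 0,-6,-0.2,8,0,0,0, 0,-10,-0.4,12,0,0,0, 0,-11,-0.4,13,0,0,0, 0,-11,-0.4,13,0,0,0]' 60
python3 -m inch '[255,-4,-0.1,5,0,0,0, 255,0,0,0,0,0,0, 255,0,0,0,0,0,0, 255,0,0,0,0,0,0, 255,0,0,0,0,0,0, 255,0,0,0,0,0,0]' 60
python3 - <<'E'
from m import *
s=monitor.observe();print(s["ee_pos"],s["ee_rot"]);W,c=grab("wrist","wrist7")
cv2.imwrite("pics/crop7.png",cv2.resize(W[100:420,140:420],None,fx=2.2,fy=1.85,interpolation=cv2.INTER_CUBIC))
E
```

```text
t: 8.82
ee_pos: [0.5864, -0.0817, 0.201]
ee_rot: [[0.036, -0.762, 0.646], [-0.999, -0.027, 0.024], [-0.001, -0.647, -0.763]]
contact_force: [0.4, -0.4, -0.2]
opening: 0.0854
t: 9.57
ee_pos: [0.5825, -0.0816, 0.204]
ee_rot: [[0.037, -0.764, 0.645], [-0.999, -0.027, 0.025], [-0.002, -0.645, -0.764]]
contact_force: [-0.8, -0.5, 0.5]
opening: -0.0
[ 0.5825 -0.0816  0.204 ] [[ 0.0367 -0.7636  0.6446]
 [-0.9993 -0.0267  0.0252]
 [-0.002  -0.6451 -0.7641]]
```

View pics/crop7.png

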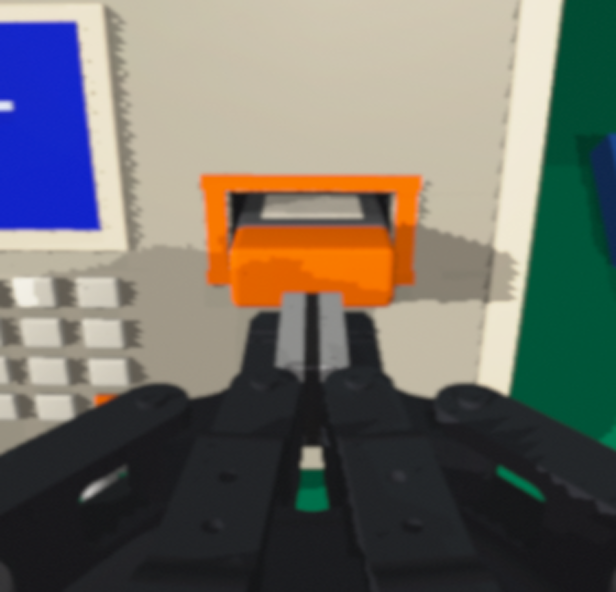

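The pack stayed put in the mouth (cap at crop (312,265)). The closed fingers are centred on it at column 312. I'll shift 5 mm down-slope and follow it in.

```bash
python3 -m inch '[255,-3.8,-0.1,-3.2,0,0,0, 255,7.1,0.2,-8.4,0,0,0, 255,7.1,0.2,-8.4,0,0,0, 255,7.1,0.2,-8.4,0,0,0, 255,5.1,0.2,-6.1,0,0,0, 255,5.1,0.2,-6.1,0,0,0, 255,0,0,0,0,0,0]' 60
python3 -m inch '[255,3.9,0.1,-4.6,0,0,0, 255,3.9,0.1,-4.6,0,0,0, 255,3.9,0.1,-4.6,0,0,0, 255,3.9,0.1,-4.6,0,0,0, 255,0,0,0,0,0,0]' 60
python3 - <<'E'
from m import *
p=monitor.observe()["ee_pos"];print(p)
W,c=grab("wrist","wrist8")
cv2.imwrite("pics/crop8.png",cv2.resize(W[100:420,140:420],None,fx=2.2,fy=1.85,interpolation=cv2.INTER_CUBIC))
E
```

```text
t: 10.5
ee_pos: [0.6102, -0.0805, 0.1628]
ee_rot: [[0.037, -0.764, 0.644], [-0.999, -0.027, 0.026], [-0.002, -0.645, -0.765]]
contact_force: [-0.1, -0.2, 0.9]
opening: -0.0001
t: 11.12
ee_pos: [0.6258, -0.0802, 0.1446]
ee_rot: [[0.037, -0.764, 0.644], [-0.999, -0.027, 0.025], [-0.002, -0.645, -0.764]]
contact_force: [-0.9, -1.0, 0.8]
opening: -0.0003
[ 0.6258 -0.0802  0.1446]
```

View pics/crop8.png

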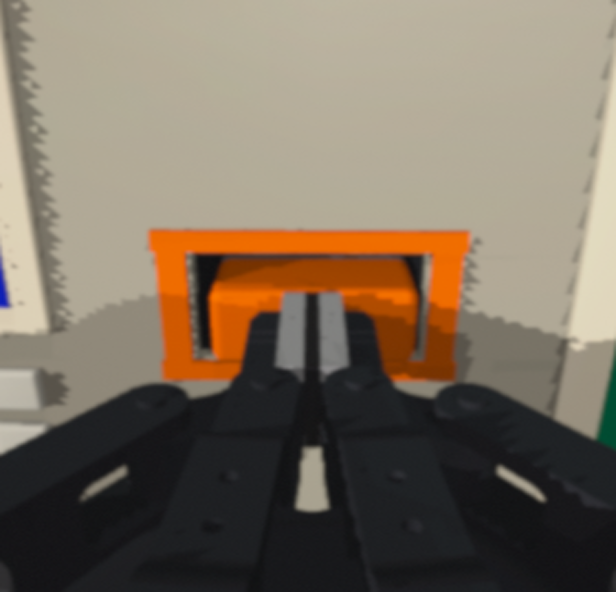

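The fingertips are on the cap face, central in the mouth. The cap is nearly level with the panel, so about 37 mm remains.

```bash
python3 -m inch '[255,3.9,0.1,-4.6,0,0,0, 255,3.9,0.1,-4.6,0,0,0, 255,3.9,0.1,-4.6,0,0,0, 255,0,0,0,0,0,0]' 60
python3 -m inch '[255,3.2,0.1,-3.8,0,0,0, 255,3.2,0.1,-3.8,0,0,0, 255,0,0,0,0,0,0]' 60
```

```text
t: 11.68
ee_pos: [0.6375, -0.0799, 0.1308]
ee_rot: [[0.037, -0.764, 0.644], [-0.999, -0.027, 0.025], [-0.002, -0.645, -0.764]]
contact_force: [-0.0, 0.9, 0.2]
opening: -0.0001
t: 12.05
ee_pos: [0.644, -0.0797, 0.1235]
ee_rot: [[0.037, -0.764, 0.645], [-0.999, -0.027, 0.025], [-0.002, -0.645, -0.764]]
contact_force: [-0.6, -0.4, 0.1]
opening: 0.0
```

```bash
python3 -m inch '[255,1.9,0.1,-2.3,0,0,0, 255,1.9,0.1,-2.3,0,0,0, 255,0,0,0,0,0,0]' 60
python3 -m inch '[255,1.3,0,-1.5,0,0,0, 255,1.3,0,-1.5,0,0,0, 255,0,0,0,0,0,0]' 60
```

```text
t: 12.42
ee_pos: [0.6478, -0.0796, 0.1191]
ee_rot: [[0.037, -0.763, 0.645], [-0.999, -0.027, 0.025], [-0.002, -0.645, -0.764]]
contact_force: [-0.4, 0.4, 0.6]
opening: -0.0002
t: 12.8
ee_pos: [0.6498, -0.0795, 0.1155]
ee_rot: [[0.037, -0.764, 0.644], [-0.999, -0.027, 0.025], [-0.002, -0.644, -0.765]]
contact_force: [-4.3, -0.3, -1.2]
opening: -0.0004
```

```bash
python3 -m inch '[255,0.7,0,-0.8,0,0,0, 255,0,0,0,0,0,0]' 60
```

```text
t: 13.05
ee_pos: [0.6509, -0.0795, 0.1153]
ee_rot: [[0.037, -0.764, 0.645], [-0.999, -0.027, 0.025], [-0.002, -0.645, -0.764]]
contact_force: [-5.4, -0.2, -0.6]
opening: -0.0
```

```bash
python3 -m inch '[255,1.3,0,-1.5,0,0,0, 255,0,0,0,0,0,0]' 60
```

```text
t: 13.3
ee_pos: [0.6524, -0.0796, 0.1139]
ee_rot: [[0.037, -0.763, 0.645], [-0.999, -0.027, 0.025], [-0.002, -0.645, -0.764]]
contact_force: [-4.3, 0.3, 0.0]
opening: -0.0
```

```bash
python3 -m inch '[255,1.3,0,-1.5,0,0,0, 255,0,0,0,0,0,0]' 60
```

```text
t: 13.55
ee_pos: [0.6538, -0.0797, 0.1132]
ee_rot: [[0.037, -0.763, 0.645], [-0.999, -0.027, 0.025], [-0.002, -0.646, -0.763]]
contact_force: [-19.2, 0.1, 13.2]
opening: -0.0
```

A firm stop: axial force rose from about 3 N to 22 N at the expected depth, so the pack is on the bottom. Withdraw straight out and look.

```bash
python3 -m inch '[255,-6,-0.2,7,0,0,0, 255,-8,-0.3,9.5,0,0,0, 255,-9,-0.3,11,0,0,0, 255,-13,-0.5,15,0,0,0, 255,-13,-0.5,15,0,0,0, 255,-13,-0.5,15,0,0,0, 255,-13,-0.5,15,0,0,0, 255,0,0,0,0,0,0]' 60
python3 - <<'E'
from m import *
W,c=grab("wrist","wrist9");S,_=grab("side","side9");T,_=grab("top","top9")
a=cv2.resize(W[60:360,140:440],(400,400));b=cv2.resize(S[140:240,220:350],(400,308),interpolation=cv2.INTER_CUBIC);t=cv2.resize(T[120:260,260:480],(400,254),interpolation=cv2.INTER_CUBIC)
cv2.imwrite("pics/f9.png",np.hstack([np.vstack([a,np.zeros((162,400,3),np.uint8)]),np.vstack([b,t])]))
E
```

```text
t: 14.55
ee_pos: [0.5797, -0.0831, 0.203]
ee_rot: [[0.036, -0.76, 0.649], [-0.999, -0.027, 0.023], [0.0, -0.649, -0.761]]
contact_force: [-0.0, 0.3, 0.2]
opening: 0.0004
```

The viewer's limit is reached, so I check numerically by rectifying the mouth from before and after and comparing colours.

Run:
```python
from m import *
a=np.radians(40);psi=np.radians(2.2);C,S=np.cos,np.sin
B=np.array([[C(psi),-S(psi),0],[S(psi),C(psi),0],[0,0,1]])@np.c_[[C(a),0,S(a)],[0,1,0],[-S(a),0,C(a)]];m=np.array([.643,-.079,.1287])
for n in("wrist3","wrist7","wrist9"):
    W,c=load(n);print(n)
    for x in(20,14,10,6,2,-2,-6,-10,-13):
        P=proj(c,[m+B@np.array([x,y,-3*(abs(x)<17)])/1e3 for y in(-22,-15,-8,0,8,15,22)]).round().astype(int);print(x,[W[v,u,::-1].tolist() for u,v in P])
T0,_=load("top0");T9,c9=load("top9")
print("blue pack diff",[int(cv2.absdiff(T0[y0:y1,x0:x1],T9[y0:y1,x0:x1]).max()) for x0,y0,x1,y1 in((412,210,450,240),(365,290,460,308),(265,240,345,282),(380,175,475,195),(365,115,460,155),(225,240,245,310))])
```

```text
wrist3
20 [[250, 126, 0], [250, 126, 0], [250, 126, 0], [250, 126, 0], [248, 123, 0], [250, 125, 0], [250, 125, 0]]
14 [[27, 26, 25], [24, 23, 23], [24, 22, 22], [24, 22, 23], [27, 25, 24], [22, 21, 22], [24, 22, 22]]
10 [[23, 21, 22], [22, 21, 22], [23, 23, 23], [24, 22, 23], [23, 21, 21], [22, 22, 22], [23, 21, 23]]
6 [[22, 22, 22], [22, 22, 22], [23, 22, 23], [21, 21, 21], [22, 21, 22], [23, 21, 22], [20, 20, 21]]
2 [[22, 21, 22], [24, 23, 23], [23, 23, 23], [24, 23, 23], [23, 21, 22], [22, 22, 21], [22, 21, 21]]
-2 [[22, 22, 22], [23, 22, 22], [23, 22, 22], [23, 21, 23], [21, 20, 21], [21, 20, 20], [20, 19, 20]]
-6 [[24, 23, 22], [23, 23, 23], [26, 24, 26], [25, 24, 23], [23, 23, 23], [30, 28, 29], [25, 24, 24]]
-10 [[82, 79, 79], [102, 99, 97], [99, 95, 94], [99, 95, 94], [99, 95, 94], [99, 95, 94], [93, 90, 90]]
-13 [[35, 33, 34], [47, 45, 45], [31, 28, 29], [33, 32, 32], [40, 38, 38], [27, 25, 26], [28, 26, 27]]
wrist7
20 [[249, 121, 0], [249, 121, 0], [249, 122, 0], [249, 122, 0], [249, 122, 0], [249, 122, 0], [249, 121, 0]]
14 [[34, 34, 34], [139, 134, 122], [148, 141, 129],
[... 1108 characters left out ...]
[23, 21, 23], [22, 20, 21], [20, 19, 20]]
6 [[22, 21, 23], [20, 19, 21], [21, 20, 20], [21, 20, 22], [20, 20, 20], [19, 19, 20], [20, 19, 21]]
2 [[21, 20, 22], [20, 20, 21], [20, 19, 20], [19, 19, 21], [21, 20, 21], [20, 18, 22], [18, 18, 21]]
-2 [[20, 20, 22], [19, 19, 21], [19, 19, 21], [20, 20, 21], [20, 19, 22], [19, 18, 21], [19, 19, 20]]
-6 [[21, 21, 21], [20, 20, 22], [20, 19, 21], [21, 19, 21], [20, 19, 22], [29, 27, 29], [25, 25, 25]]
-10 [[79, 77, 76], [102, 99, 98], [103, 100, 99], [101, 98, 96], [101, 98, 96], [82, 79, 79], [72, 70, 70]]
-13 [[22, 21, 23], [22, 21, 23], [23, 22, 24], [20, 19, 21], [18, 18, 19], [17, 17, 18], [17, 16, 17]]
blue pack diff [41, 199, 205, 98, 16, 22]
```

The mouth is black again, with the flap's grey stripe back at x = -10 mm just as before insertion, so the flap is shut. The top-view differences could be the arm occluding things, so I'll back off a little and check positions before handing in.

```bash
python3 -m inch '[255,-5,-40,25,0,0,0, 255,-5,-50,20,0,0,0, 255,-5,-50,10,0,0,0, 255,0,-50,0,0,0,0, 255,0,-50,0,0,0,0, 255,0,0,0,0,0,0]' 60
python3 - <<'E'
from m import *
grab("side","s10");grab("top","t10")
R={"blue":((100,130,120),(125,255,255)),"pink":((155,60,120),(178,255,255)),"turq":((84,120,90),(96,255,255)),"yel":((22,150,120),(32,255,255))}
for v,box0,box1 in(("t",(365,205,460,245),(360,285,470,312)),("s",(305,160,350,215),(350,170,390,230))):
  for n in((("top0","t10") if v=="t" else ("side0","s10"))):
    im,_=load(n);h=cv2.cvtColor(im,cv2.COLOR_BGR2HSV);out=[n]
    for k in R:
        x0,y0,x1,y1=box0 if k=="blue" else box1 if k!="yel" else (0,200,560,300);mm=cv2.moments(cv2.inRange(h,*R[k])[y0:y1,x0:x1],True)
        out.append((k,int(mm["m00"]),round(mm["m10"]/max(mm["m00"],1)+x0,1),round(mm["m01"]/max(mm["m00"],1)+y0,1)))
    print(out)
print(monitor.observe()["t"],monitor.observe()["contact_force"])
E
```

```text
t: 15.45
ee_pos: [0.5632, -0.3259, 0.253]
ee_rot: [[0.032, -0.764, 0.644], [-0.999, -0.023, 0.024], [-0.003, -0.644, -0.765]]
contact_force: [0.5, 0.6, -0.6]
opening: -0.0003
['top0', ('blue', 244, 429.7, 222.7), ('pink', 264, 379.5, 298.5), ('turq', 248, 441.9, 298.4), ('yel', 548, 299.7, 263.4)]
['t10', ('blue', 249, 430.0, 222.6), ('pink', 267, 379.5, 298.6), ('turq', 0, 360.0, 285.0), ('yel', 546, 300.4, 263.4)]
['side0', ('blue', 76, 324.8, 174.6), ('pink', 199, 367.0, 210.3), ('turq', 57, 373.5, 185.3), ('yel', 1, 320.0, 221.0)]
['s10', ('blue', 78, 324.9, 174.7), ('pink', 199, 367.0, 210.3), ('turq', 59, 373.7, 184.3), ('yel', 3, 329.0, 245.0)]
15.55 [-0.6666 -0.2503 -0.044 ]
```

```bash
python3 -c "
from workcell import workorder;print(workorder.finish_job())"
```

```text
the job is handed in; nothing more can be done
None
```

The orange-capped pack is in the meter's bay, sitting on the bottom with the flap shut behind it. I handed the job in at about 15.6 s of the 48 s allowed.

I gripped the pack across its width, lifted it out of the charger and pushed it about 46 mm in through the flap, contacts first. Then I let go, closed the fingers and pushed on the cap until it stopped.

**Last checks:**
- **Seating:** the push stopped firmly, with the axial force rising from about 3 N to 22 N. The fingertips were by estimate 37–41 mm behind the mouth, against the 37 mm expected.
- **Flap:** in the wrist image, the mouth colours match those from before insertion, including the flap's grey stripe.
- **Neighbours:** the blue-capped pack and the pink look-alike match their starting pixels to 0.3 px.
- **Hands off:** the contact force was near zero at hand-in.

**Weaker or missing checks:**
- **No final picture seen:** the viewer's 12-picture limit was reached, so the flap and neighbour checks are from pixel values only.
- **Turquoise look-alike:** the arm hid it in the last top view. The side view puts it within 1 px of its start.
- **Multimeter:** its outline in the top view differs by 0.7 px, which I took as image noise.
- **Other items:** I did not re-measure the rest of the bench after the arm backed off. No reading showed an unexpected contact.

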